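# Wedge the rocking cash drawer

### The job

The cash drawer on the shop counter rocks because the foot under one corner, the corner that the wooden wedge points at, is too short. Without picking anything up or shoving the drawer about, push the wedge thin end first under that foot until it is snug and the drawer, still standing level, no longer rocks. Test it by pressing firmly down with your fingertips on top of that corner, and finish while still holding that press, leaving the other things on the counter alone.

Things in the scene. Friction and masses are not known exactly. Their poses are not given: they have to be found in the camera images.
- cashbox: Low dark steel cash drawer 230 (x) x 180 (y) mm, 2.4 kg, loose on four round 22 mm rubber feet centred at x = +-95, y = +-70 mm. Origin: counter level under its middle; x away from its grey front with the lock (its top is grey too, with a black mat), y to its left, z up. Underside 16 mm, flat top 80 mm above the counter. It stands level at the start; it slides under 10 to 17 N sideways.
- foot (a point): Point at counter level straight below the centre of the short foot (drawer x = -95, y = +70 mm: front left corner). This foot's flat sole hangs 5 to 9 mm above the counter (differs each time); the corner sinks by that much when its top is pressed with more than about 2 N.
- corner (a point): Point on the drawer's flat top, 80 mm above the counter when level, straight above the centre of the short foot, 20 mm in from the drawer's front face and left side. Press here. Axes as the drawer's.
- wedge: Plain wooden wedge 90 (x) x 56 (y) mm, 60 g, flat below; top slopes from 3 mm at the thin end (+x) to 18 mm at the upright flat back (-x). Origin: middle of its underside, z up. Lies before the drawer's front, thin end 20 to 50 mm short of the short foot, up to 20 mm off line, turned up to 0.2 rad. When the slope meets the foot it resists: 4 to 8 N makes it snug, far more moves the drawer.
- wedge_tip (a point): Middle of the wedge's thin end, on its underside, 45 mm along the wedge's x from its origin.
- bell: Service bell, steel dome on a black base, 72 mm diameter, 50 mm tall; origin at the centre of its underside. Leave alone.
- pen_pot: Black empty pen pot, 68 mm diameter, 95 mm tall; origin at the centre of its underside. Leave alone.
- stapler: Black and steel desk stapler, 130 (x) x 34 x 52 mm; origin at the centre of its underside. Leave alone.
There are look-alikes about, which are no part of the job. Of the things like the wedge, leave any that is blue, orange or pink; of the rest the smaller one is meant.

How it is judged (in metres and radians):
At the end, for the whole second after the job is handed in: Fingers press the drawer with over 3 N within 40 mm of the point above the short foot; under it the drawer is still and level within 0.015 rad; the wedge is flat, its thin end at least 4 mm in past the foot's near rim and within 35 mm sideways, and carries over 0.5 N; others upright (contact force between the fingers and cashbox above 3 N and horizontal distance between the grasp point and corner below 0.04 m and angle between cashbox's own z axis and vertical below 0.015 rad and contact force between wedge and cashbox above 0.5 N and x of wedge_tip in the frame of cashbox above -0.102 m and y of wedge_tip in the frame of cashbox between 0.035 and 0.105 m and height (world z) of wedge below 0.006 m and linear speed of each of cashbox, wedge below 0.01 m/s and angle between each of bell, pen_pot, stapler's own z axis and vertical below 0.1 rad); the arm keeps its last pose, push and grip.
It fails at once if the wedge is lifted off the counter (height (world z) of wedge above 0.012 m).
It fails at once if the wedge is tipped over (angle between wedge's own z axis and vertical above 0.35 rad).
It fails at once if the drawer is lifted or tipped well beyond its own rocking (height (world z) of cashbox above 0.015 m or angle between cashbox's own z axis and vertical above 0.16 rad).
It fails at once if the drawer is shoved more than 30 mm from its place (distance of cashbox from where it was at the start of the episode above 0.03 m).
It fails at once if a bystander (bell, pen pot, stapler) is moved more than 20 mm (distance of any of bell, pen_pot, stapler from where it was at the start of the episode above 0.02 m).
It also fails if it takes over 54 s, if anything falls off the work surface, if the arm or the gripper's body presses on something with over 40 N, if the wrist force passes 120 N, or if a joint passes its speed limit or range.

### The arm

A 6-joint arm with a two-finger parallel gripper is mounted at the origin on the work surface. World frame = base frame: x ahead of the robot, y to its left, z up, the work surface at z = 0. Lengths are in m, angles in degrees, forces in N, time in s.
With the tool pointing down it reaches from about 0.4 to 0.825 m from the base axis. Payload 7 kg.
Tool frame: the origin (TCP) lies at the very end of the fingers, on their centre line; the grasp point (between the pads) lies 19 mm behind it (grasp_offset is the x of the grasp point in the tool frame, in m); x points along the fingers, y is the direction in which the jaws open and shut, and the axes are right-handed (so a half turn about x gives the same grasp; the last joint's range is limited). The gripper opens to 88 mm and grips with 3 to 60 N. Pads are 19 mm wide; open, the fingers measure 130 mm over their backs; the gripper's body (78 mm by 193 mm) begins 47 mm behind the grasp point.
Start: joints at [90.075, 20.546, 0.682, 0, -70.136, -16.507], TCP at [0.191, 0.647, 0.227] pointing down, gripper open.
Joint ranges: [-176.03, 176.03], [-82.01, 121.73], [-58.28, 71.71], [-173.87, 95.51], [-174.79, -0.11], [-173.66, 173.66]. Speed limits (degrees/s): [136.94, 136.94, 172.46, 180, 180, 180].

### API

Orientations are given as [roll, pitch, yaw] about the fixed x, y, z axes, in that order (R = Rz(yaw) Ry(pitch) Rx(roll)).
In Python, from plant import get_obs, snapshot, close_job, grasp_offset gives the robot as it stands.
- The arm moves only by the tool carry_out, never from a script. Its argument "series" is a list that holds one entry, the list of rows, each a list of 6 numbers: the shift along the tool's x, y, z in mm, then the turn, a rotation vector about the tool's x, y, z in degrees. A call has 1 to 10 rows; each row is the pose to reach, as a shift and turn from the pose commanded when the call began, along the tool's axes at that moment; what a row does not reach only later rows make up. A row lasts 1/8 s, in which the tool goes at most 62.5 mm and 10.7 degrees, less where a joint would pass 70% of its speed; a pose out of reach is approached as far as the arm can. A call with a gripper value outside its range is refused whole. "hand" is the gripper's target within -1 to 1 (shut at 1, half-way at 0, fully open at -1), set as the call begins (left out, the last holds). The fingers move at their own pace and stop on an object; the grip force is fixed at half the most. Time passes only in rows, so rows that repeat a pose let the fingers close. It gives the time, the measured TCP pose, the force and the opening at its end, in the units of the state.
- get_obs(): the state, without advancing time (a new reading comes with each control period).
- snapshot(name): name is "side" or "top"; returns a dict with "color" (384x512x3 uint8, red, green, blue), "fx", "fy", "cx", "cy" (pixels), "eye" and "attitude" of the camera in the world. Camera axes: x right, y down, z forward; pixel columns grow to the right and rows downward; lengths in m; the calibration is good to about 2 mm. A picture is of the moment at which its call begins. There is no depth.
- close_job(): hands the job in, once; it reports no verdict.
The state is a dict: "clock": time; "joint_pos": joint angles; "qvel": joint speeds; "tau": joint torques, N m; "tool_pos": TCP position; "orientation": TCP orientation; "force": force on the tool from outside, world axes, zero at the start; "moment": the same for the moment, N m; "opening": finger opening in m.
Only numpy, scipy, OpenCV 4.12 (cv2) and the standard library are available. Lean on these libraries where they do the work, as an engineer would, in place of code of your own. Each camera call takes 0.05 s, during which the arm holds its last target.

## Working session

There is one attempt and no reset: what is moved stays moved. The work goes in short steps, Python scripts to look and compute and a tool call to move; the robot and the scene stay as the last step left them, time stands still between calls to the robot, and variables do not carry over. Pictures are saved under pics/ and viewed, and the job is handed in when it is done.

Besides the shell and the picture viewer there is one more tool, called after "Call:" by a JSON object that holds its "name" and its "arguments". carry_out: Moves the arm, as the interface text tells. Its arguments: {"type":"object","properties":{"series":{"type":"array","items":{"type":"array","items":{"type":"array","items":{"type":"number"}}}},"hand":{"type":"number"}},"required":["series"]}

```bash
ls; mkdir -p pics; python3 - <<'E'
from plant import get_obs, snapshot, grasp_offset
import cv2
print(grasp_offset); o=get_obs(); print(o)
for n in("side","top"):
    s=snapshot(n); cv2.imwrite(f"pics/{n}0.png",cv2.resize(s["color"][:,:,::-1],None,fx=1.5,fy=1.5))
    print(n,{k:v for k,v in s.items() if k!="color"})
E
```

```text
pics
-0.0188
{'clock': 0.0, 'joint_pos': array([ 9.00750981e+01,  2.05918245e+01,  6.32622417e-01, -2.07381972e-02,
       -7.01359233e+01, -1.65071667e+01]), 'qvel': array([-0.02960148,  0.0233127 , -0.05993112,  0.13297467, -0.02642612,
       -0.04047265]), 'tau': array([ 9.52390910e-04, -5.82702184e+01,  2.93053508e+01,  6.99750692e+00,
        6.82327125e-03, -1.58855987e-04]), 'tool_pos': array([0.19082351, 0.64694121, 0.22560761]), 'orientation': array([  94.92687543,   89.90289682, -101.512256  ]), 'force': array([ 0.16877719,  0.11629107, -0.05233538]), 'moment': array([-0.02681077, -0.04625838,  0.02986357]), 'opening': 0.08762017927108591}
side {'fx': 349.8051226360404, 'fy': 349.8051226360404, 'cx': 256.3086107054913, 'cy': 193.8223551059997, 'eye': array([ 0.49879465, -0.6116261 ,  0.61499289]), 'attitude': array([-129.62114238,   -0.95750241,   -1.88475215])}
top {'fx': 424.38511223692643, 'fy': 424.38511223692643, 'cx': 255.01345062925216, 'cy': 193.91811414141435, 'eye': array([0.51123851, 0.05268707, 1.04636022]), 'attitude': array([-177.97182559,    1.19373951,  -90.52678567])}
```

View pics/side0.png

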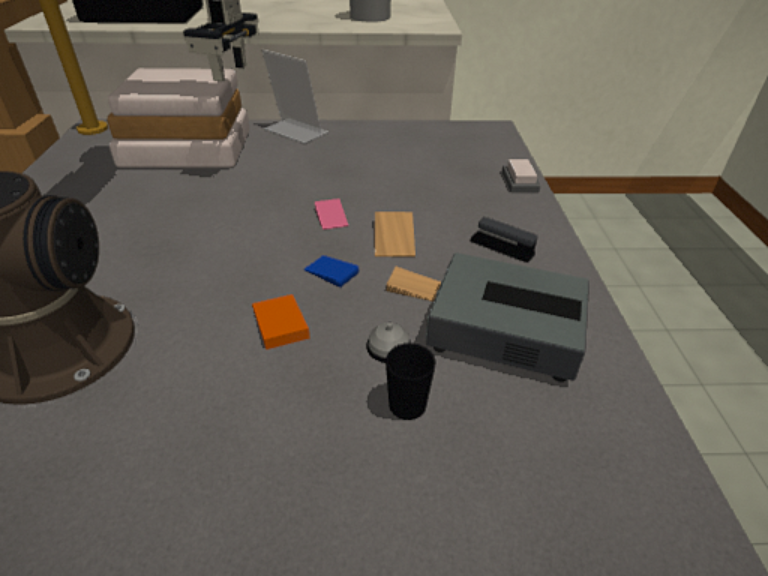

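View pics/top0.png

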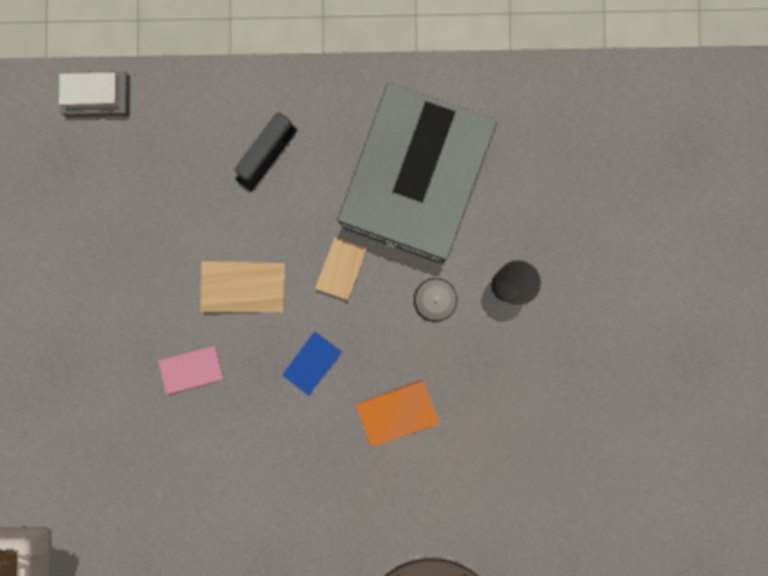

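Views: the top picture (x1.5 scale) shows the drawer around (418,172), with its front at lower left. Things like the wedge: small wood (341,269), large wood (243,287), pink (190,370), blue (312,363), orange (398,413). The coloured ones are out, and the smaller of the two wooden ones, at (341,269), lies before the drawer's front left corner. I choose that one and will check it in a crop.

```bash
cat > h.py <<'E'
import numpy as np, cv2
from scipy.spatial.transform import Rotation as R
from plant import get_obs, snapshot
def ray(s,p):
    p=np.atleast_2d(p).astype(float)
    d=np.c_[(p[:,0]-s["cx"])/s["fx"],(p[:,1]-s["cy"])/s["fy"],np.ones(len(p))]
    return d@R.from_euler("xyz",s["attitude"],degrees=True).as_matrix().T
def onz(s,p,z):
    d=ray(s,p); t=(z-s["eye"][2])/d[:,2]; return s["eye"]+d*t[:,None]
def proj(s,P):
    M=R.from_euler("xyz",s["attitude"],degrees=True).as_matrix()
    c=(np.atleast_2d(P)-s["eye"])@M; return np.c_[c[:,0]/c[:,2]*s["fx"]+s["cx"],c[:,1]/c[:,2]*s["fy"]+s["cy"]]
E
python3 - <<'E'
from h import *
for n in("top","side"):
    s=snapshot(n); im=s["color"]; hsv=cv2.cvtColor(im,cv2.COLOR_RGB2HSV)
    m=cv2.inRange(hsv,(8,70,90),(25,190,255))
    cs,_=cv2.findContours(m,cv2.RETR_EXTERNAL,cv2.CHAIN_APPROX_NONE)
    for c in cs:
        if cv2.contourArea(c)<300: continue
        ap=cv2.boxPoints(cv2.minAreaRect(c)); 
        ap2=cv2.approxPolyDP(c,3,True)[:,0]
        print(n,cv2.contourArea(c),cv2.minAreaRect(c),'\n poly',ap2.tolist(),'\n z0',onz(s,ap2,0).round(4).tolist(), '\n z18',onz(s,ap2,0.018).round(4)[:,:2].tolist())
    if n=="top":
        print(im[100,250],im[150,290],im[60,290])
        x0,y0,k=190,40,4; cr=im[40:215,190:360]
    else: cr=im[130:270,230:410]
    cv2.imwrite(f"pics/{n}crop.png",cv2.resize(cr[:,:,::-1],None,fx=3.3 if n=="top" else 4,fy=3.3 if n=="top" else 4,interpolation=cv2.INTER_CUBIC))
E
```

```text
top 1492.0 ((264.33941650390625, 275.5583801269531), (32.20928192138672, 49.12556457519531), 70.01689147949219) 
 poly [[281, 253], [237, 269], [247, 297], [292, 282]] 
 z0 [[0.4029, 0.0117, 0.0], [0.3645, 0.1201, 0.0], [0.2962, 0.0961, 0.0], [0.3321, -0.0143, 0.0]] 
 z18 [[0.4048, 0.0124], [0.3671, 0.1189], [0.2999, 0.0953], [0.3352, -0.0132]]
top 1768.0 ((161.0731658935547, 191.15853881835938), (55.56662368774414, 33.9834098815918), 1.7899105548858643) 
 poly [[134, 175], [134, 207], [188, 207], [188, 175]] 
 z0 [[0.5986, 0.3747, 0.0], [0.519, 0.3746, 0.0], [0.5178, 0.2402, 0.0], [0.5971, 0.2399, 0.0]] 
 z18 [[0.5971, 0.3691], [0.5189, 0.369], [0.5177, 0.237], [0.5956, 0.2367]]
top 823.0 ((226.855224609375, 178.805419921875), (23.678081512451172, 37.40060043334961), 19.653823852539062) 
 poly [[223, 158], [210, 191], [232, 199], [244, 166]] 
 z0 [[0.6384, 0.1527, 0.0], [0.5568, 0.1855, 0.0], [0.5365, 0.1311, 0.0], [0.6179, 0.1008, 0.0]] 
 z18 [[0.6362, 0.151], [0.556, 0.1832], [0.5361, 0.1298], [0.6161, 0.0999]]
[119 122 114] [125 130 122] [134 129 122]
side 451.0 ((274.98876953125
[... 1286 characters left out ...]
08, 89], [100, 90], [131, 90], [129, 84], [138, 87], [140, 79], [147, 81], [143, 83], [146, 90], [149, 79]] 
 z0 [[-0.2677, 0.9564, 0.0], [-0.2384, 0.8997, 0.0], [-0.2329, 0.9451, 0.0], [-0.1182, 0.9007, 0.0], [-0.0736, 0.8364, 0.0], [-0.1039, 0.8258, 0.0], [0.0252, 0.8266, 0.0], [0.0012, 0.8906, 0.0], [0.0474, 0.8583, 0.0], [0.0362, 0.9477, 0.0], [0.0721, 0.9249, 0.0], [0.0593, 0.9022, 0.0], [0.088, 0.827, 0.0], [0.0763, 0.9481, 0.0]] 
 z18 [[-0.2453, 0.9106], [-0.2168, 0.8555], [-0.2114, 0.8996], [-0.1001, 0.8564], [-0.0569, 0.794], [-0.0862, 0.7837], [0.0391, 0.7845], [0.0158, 0.8466], [0.0606, 0.8153], [0.0498, 0.9021], [0.0846, 0.8799], [0.0722, 0.8579], [0.1, 0.7849], [0.0886, 0.9024]]
```

View pics/topcrop.png

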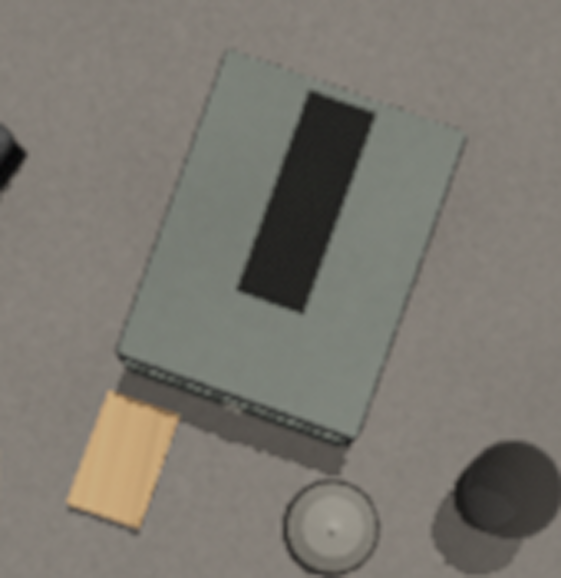

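View pics/sidecrop.png

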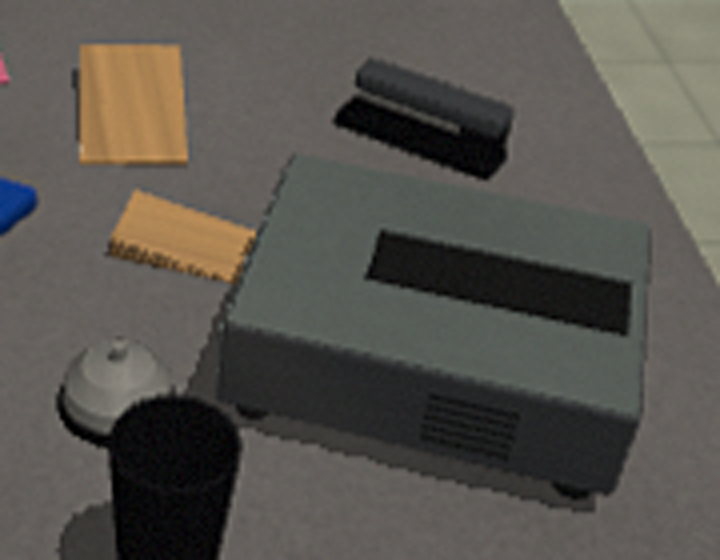

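The crop confirms the small wood wedge: thin end to the drawer, thick back to the robot. Its length and width come out at about 88 x 56 mm. Next I fit the drawer's top corners.

```bash
cat > box.py <<'E'
from h import *
def drawer(s, save=None):
    im=s["color"].astype(np.float32); 
    b=cv2.GaussianBlur(im,(0,0),1.2)
    m=((b[:,:,1]-b[:,:,0]>0.5)&(b[:,:,1]>85)).astype(np.uint8)*255
    m[:, :200]=0; m[:, 345:]=0; m[:45]=0; m[185:]=0
    m=cv2.morphologyEx(m,cv2.MORPH_OPEN,np.ones((3,3)))
    cs,_=cv2.findContours(m,cv2.RETR_EXTERNAL,cv2.CHAIN_APPROX_NONE)
    c=max(cs,key=cv2.contourArea)
    if save: cv2.imwrite(save,cv2.resize(m,None,fx=1.5,fy=1.5))
    return c
def wedge(s):
    hsv=cv2.cvtColor(s["color"],cv2.COLOR_RGB2HSV)
    m=cv2.inRange(hsv,(8,70,60),(25,190,255)); m[:,:195]=0; m[225:]=0
    cs,_=cv2.findContours(m,cv2.RETR_EXTERNAL,cv2.CHAIN_APPROX_NONE)
    return max(cs,key=cv2.contourArea)
E
python3 - <<'E'
from box import *
s=snapshot("top"); c=drawer(s,"pics/mask.png")
print(cv2.contourArea(c))
P=onz(s,c[:,0],0.08)[:,:2].astype(np.float32)
r=cv2.minAreaRect(P*1000); print(r); print(cv2.boxPoints(r))
# eye crops
px=np.array([(120,352),(352,440),(225,48),(466,132)])/3.3+[190,40]-0.35
Q=onz(s,px,0.08); print(Q.round(4)); print([np.linalg.norm(Q[a]-Q[b]).round(4) for a,b in((0,1),(2,3),(0,2),(1,3))])
E
```

```text
7448.5
((727.6166381835938, 19.598770141601562), (176.74765014648438, 231.80874633789062), 69.53881072998047)
[[ 588.1317    -22.682457]
 [ 805.3154   -103.7165  ]
 [ 867.10156    61.879997]
 [ 649.91785   142.91403 ]]
[[ 0.6554  0.138   0.08  ]
 [ 0.5924 -0.0221  0.08  ]
 [ 0.8679  0.063   0.08  ]
 [ 0.806  -0.1038  0.08  ]]
[np.float64(0.172), np.float64(0.178), np.float64(0.2253), np.float64(0.2287)]
```

View pics/mask.png

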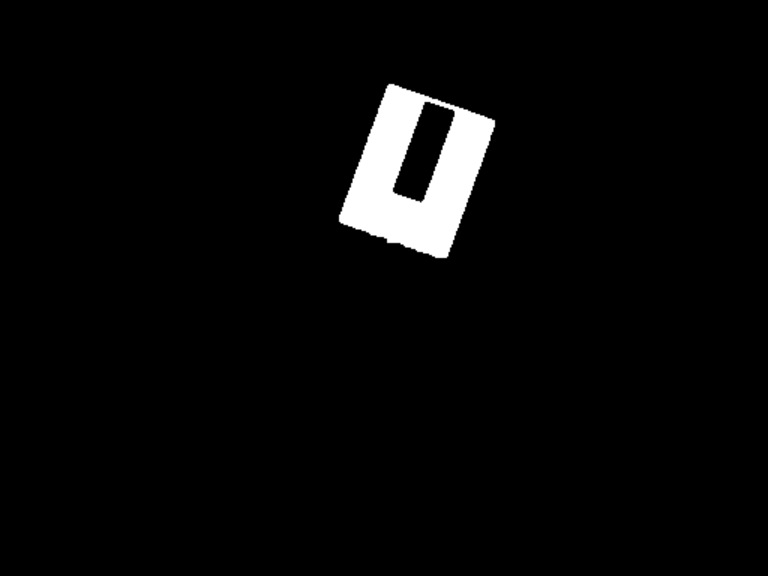

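The drawer sits at about (0.728, 0.019) with yaw about -20.4°, measuring 177 x 232 mm against 180 x 230 given. Now I check it by projecting into the side view and work out the approach.

```bash
cat >> box.py <<'E'
C=np.array([0.728,0.0193]); YAW=np.radians(-20.4)
X=np.array([np.cos(YAW),np.sin(YAW)]); Y=np.array([-X[1],X[0]])
def W(x,y,z): return np.r_[C+x*X+y*Y,z]
def Rt(yaw): # tool x down, z along yaw dir, y = z cross x
    z=np.array([np.cos(yaw),np.sin(yaw),0]); x=np.array([0,0,-1.]); return np.c_[x,np.cross(z,x),z]
def rel(P,Rm):
    o=get_obs(); R0=R.from_euler("xyz",o["orientation"],degrees=True).as_matrix()
    return (R0.T@(np.asarray(P)-o["tool_pos"])*1000).round(1), R.from_matrix(R0.T@Rm).as_rotvec(degrees=True).round(2)
E
python3 - <<'E'
from box import *
s=snapshot("side"); im=s["color"].copy()
im=cv2.resize(im,None,fx=1.5,fy=1.5)
pts=[W(a*.115,b*.09,.08) for a in(-1,1) for b in(-1,1)]+[W(-.095,.07,.08)]
tip=np.array([.628,.1265,0]); back=np.r_[tip[:2]-.09*X,0]
pts+=[tip,back]+[np.r_[back[:2]+k*.028*Y,.018] for k in(-1,1)]
for p in proj(s,pts): cv2.circle(im,tuple(int(v*1.5+.5) for v in p),3,(255,0,0),1)
cv2.imwrite("pics/sidechk.png",cv2.resize(im[230:480,330:650,::-1],None,fx=2.4,fy=2.4))
foot=W(-.095,.07,0); d=tip[:2]-foot[:2]; print("foot",foot,"tip rel foot",d@X,d@Y,"back",back, "bell",onz(s,[[388/1.5,340/1.5]],.03))
t=snapshot("top"); bl=onz(t,[[436/1.5,300/1.5],[516/1.5,283/1.5]],.05); 
for b in bl: print("bell/pot",b,(b[:2]-back[:2])@X,(b[:2]-back[:2])@Y)
pre=np.r_[back[:2]-.030*X,.20]
for yw in(YAW,YAW+np.pi): print("pre",pre,rel(pre,Rt(yw)))
E
```

```text
foot [0.66335825 0.11802408 0.        ] tip rel foot -0.03609512242208779 -0.0043805754586507695 back [0.54364462 0.15787148 0.        ] bell [[ 0.53337548 -0.02697524  0.03      ]]
bell/pot [ 0.53162237 -0.01034679  0.05      ] 0.04736794701921198 -0.16185858443801573
bell/pot [ 0.55694923 -0.1353018   0.05      ] 0.11466217706676868 -0.2701484235543188
pre [0.51552616 0.16832865 0.2       ] (array([  26.5,  367.6, -446.8]), array([-1.7603e+02,  4.0000e-02, -1.0000e-02]))
pre [0.51552616 0.16832865 0.2       ] (array([  26.5,  367.6, -446.8]), array([ 3.97, -0.01, -0.02]))
```

View pics/sidechk.png

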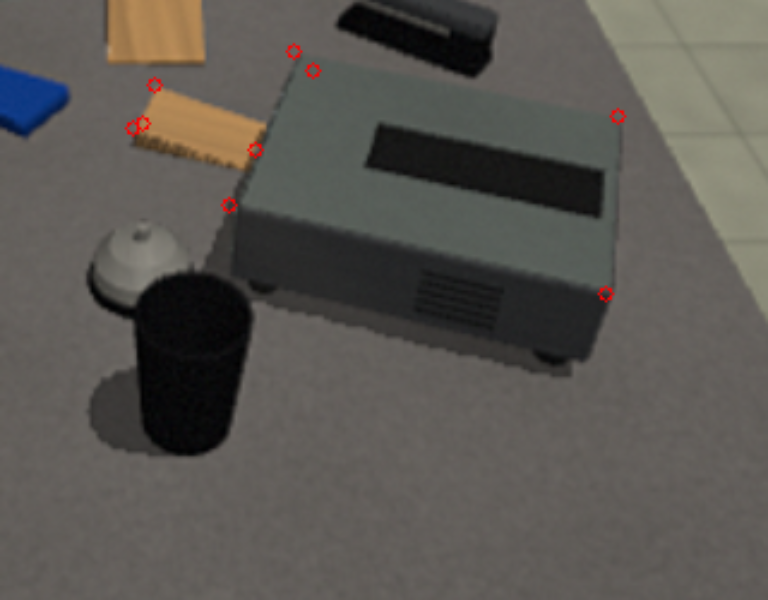

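The projected points match the side view to within about 3 px, and the wedge and drawer show the same offset, so their relative positions hold. Fingers go shut and over behind the wedge's back.

Call:
{"name": "carry_out", "arguments": {"series": [[[10, 45, -55, 1, 0, 0], [20, 90, -110, 2, 0, 0], [26, 135, -165, 3, 0, 0], [26, 180, -220, 4, 0, 0], [26, 225, -275, 4, 0, 0], [26, 270, -330, 4, 0, 0], [26, 315, -385, 4, 0, 0], [26, 350, -427, 4, 0, 0], [26, 367, -447, 4, 0, 0], [26, 367, -447, 4, 0, 0]]], "hand": 1}}

```text
clock: 1.6
tool_pos: [0.5171, 0.1661, 0.2006]
orientation: [109.8, 90.0, -90.8]
force: [0.4, 1.5, -1.1]
opening: 0.0003
```

Call:
{"name": "carry_out", "arguments": {"series": [[[40, 0, 0, 0, 0, 0], [80, 0, 0, 0, 0, 0], [115, 0, 0, 0, 0, 0], [140, 0, 0, 0, 0, 0], [155, 0, 0, 0, 0, 0], [160, 0, 0, 0, 0, 0], [160, 0, 0, 0, 0, 0]]]}}

```text
clock: 2.48
tool_pos: [0.5161, 0.1693, 0.041]
orientation: [-132.4, 90.0, 27.2]
force: [1.4, 0.1, 0.2]
opening: 0.0006
```

```bash
python3 - <<'E'
from box import *
o=get_obs(); print(o["tool_pos"],o["force"],(o["tool_pos"][:2]-np.array([.54364,.15787]))@X,(o["tool_pos"][:2]-np.array([.54364,.15787]))@Y)
print(R.from_euler("xyz",o["orientation"],degrees=True).as_matrix().round(3))
for n in("side","top"):
    s=snapshot(n); cv2.imwrite(f"pics/{n}1.png",cv2.resize(s["color"][110:290,190:430,::-1],None,fx=3.2,fy=3.2))
E
```

```text
[0.51614557 0.16931993 0.04098554] [1.38988258 0.08807971 0.15308624] -0.0297611641329831 0.001148021311644487
[[ 0.    -0.349 -0.937]
 [ 0.    -0.937  0.349]
 [-1.    -0.    -0.   ]]
```

View pics/side1.png

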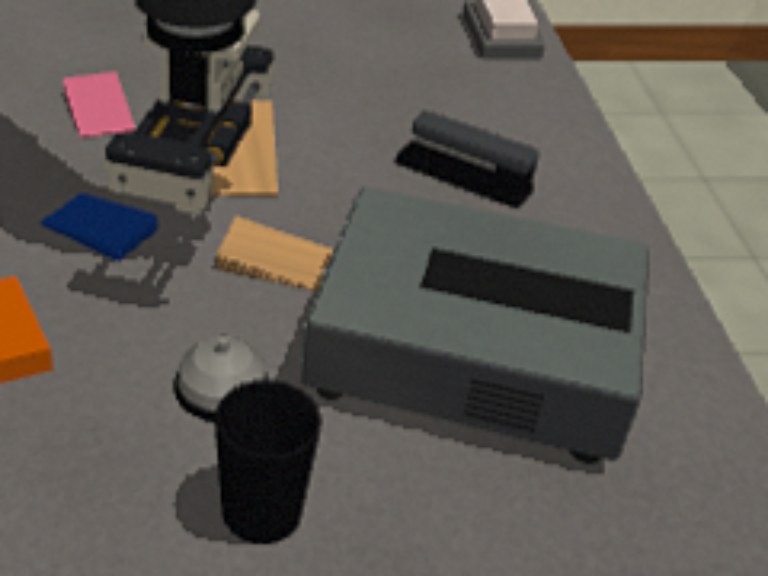

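```bash
python3 - <<'E'
from box import *
o=get_obs(); s=snapshot("side"); t=snapshot("top")
P=o["tool_pos"]; print((proj(s,[P,P*[1,1,0]])-[190,110])*3.2, (proj(t,P)-[190,110])*3.2)
E
```

```text
[[191.81647832 202.76513757]
 [191.57784518 240.49498638]] [[ 78.79779054 311.01628667]]
```

View pics/top1.png

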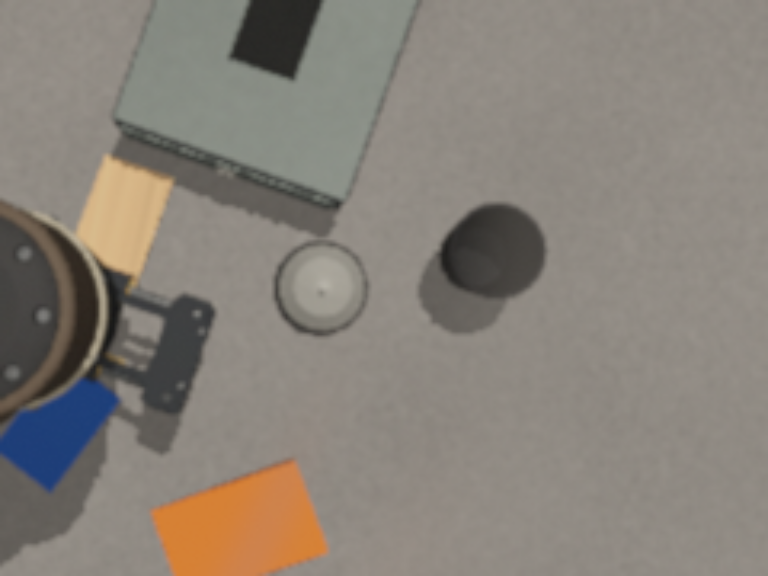

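The top view shows the gripper body spread along the drawer's y, clear of the bell at crop (321,288). The wedge lies straight ahead of the fingers. Lower to z = 8 mm.

Call:
{"name": "carry_out", "arguments": {"series": [[[15, 0, 0, 0, 0, 0], [28, 0, 0, 0, 0, 0], [33, 0, 0, 0, 0, 0], [33, 0, 0, 0, 0, 0], [33, 0, 0, 0, 0, 0], [33, 0, 0, 0, 0, 0]]]}}

```text
clock: 3.42
tool_pos: [0.5161, 0.1691, 0.0079]
orientation: [-125.8, 90.0, 33.7]
force: [0.4, 0.8, 0.2]
opening: 0.0004
```

```bash
cat > st.py <<'E'
from box import *
o=get_obs(); P=o["tool_pos"]; f=o["force"]
print(o["clock"],P.round(4),"drawer-frame xy",((P[:2]-C)@X).round(4),((P[:2]-C)@Y).round(4),"F along X,Y,z",(f[:2]@X).round(2),(f[:2]@Y).round(2),f[2].round(2))
E
python3 st.py
```

```text
3.425 [0.5161 0.1691 0.0079] drawer-frame xy -0.2508 0.0666 F along X,Y,z 0.13 0.9 0.16
```

Call:
{"name": "carry_out", "arguments": {"series": [[[0, 0, -5, 0, 0, 0], [0, 0, -10, 0, 0, 0], [0, 0, -15, 0, 0, 0], [0, 0, -20, 0, 0, 0], [0, 0, -25, 0, 0, 0], [0, 0, -30, 0, 0, 0], [0, 0, -35, 0, 0, 0], [0, 0, -40, 0, 0, 0], [0, 0, -42, 0, 0, 0], [0, 0, -42, 0, 0, 0]]]}}

```text
clock: 4.68
tool_pos: [0.5554, 0.1542, 0.0076]
orientation: [-143.8, 90.0, 15.8]
force: [-0.2, -0.1, -0.5]
opening: 0.0004
```

```bash
python3 st.py;python3 - <<'E'
from box import *
for n in("side","top"):
    s=snapshot(n); cv2.imwrite(f"pics/{n}2.png",cv2.resize(s["color"][110:290,190:430,::-1],None,fx=3.2,fy=3.2))
E
```

```text
4.675 [0.5554 0.1542 0.0076] drawer-frame xy -0.2088 0.0663 F along X,Y,z -0.14 -0.17 -0.53
```

View pics/side2.png

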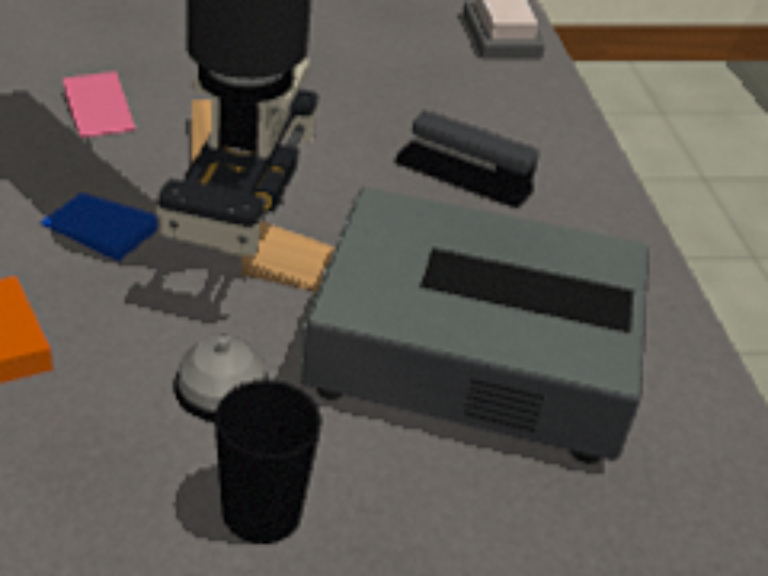

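View pics/top2.png

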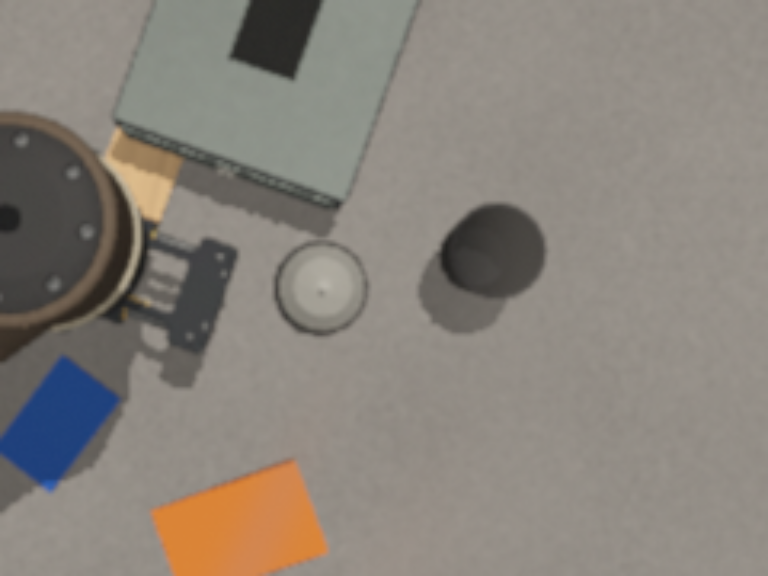

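The wedge slides straight ahead and now shows from top crop (130,145) to (150,215). The drawer hasn't moved. I go on more slowly.

Call:
{"name": "carry_out", "arguments": {"series": [[[0, 0, -1.5, 0, 0, 0], [0, 0, -3, 0, 0, 0], [0, 0, -4.5, 0, 0, 0], [0, 0, -6, 0, 0, 0], [0, 0, -7.5, 0, 0, 0], [0, 0, -9, 0, 0, 0], [0, 0, -10.5, 0, 0, 0], [0, 0, -12, 0, 0, 0]]]}}

```text
clock: 5.78
tool_pos: [0.5666, 0.1501, 0.0075]
orientation: [48.7, 90.0, -151.7]
force: [-0.3, 0.5, 2.0]
opening: 0.0002
```

```bash
python3 st.py
```

```text
5.775 [0.5666 0.1501 0.0075] drawer-frame xy -0.1969 0.0663 F along X,Y,z -0.45 0.33 2.04
```

Call:
{"name": "carry_out", "arguments": {"series": [[[0, 0, -1, 0, 0, 0], [0, 0, -2, 0, 0, 0], [0, 0, -3, 0, 0, 0], [0, 0, -4, 0, 0, 0], [0, 0, -4, 0, 0, 0]]]}}

```text
clock: 6.4
tool_pos: [0.5704, 0.1487, 0.0075]
orientation: [-156.3, 90.0, 3.3]
force: [0.2, -0.1, -0.4]
opening: 0.0005
```

```bash
python3 st.py
```

```text
6.4 [0.5704 0.1487 0.0075] drawer-frame xy -0.1928 0.0663 F along X,Y,z 0.21 -0.0 -0.38
```

Call:
{"name": "carry_out", "arguments": {"series": [[[0, 0, -1, 0, 0, 0], [0, 0, -2, 0, 0, 0], [0, 0, -3, 0, 0, 0], [0, 0, -3, 0, 0, 0]]]}}

```text
clock: 6.9
tool_pos: [0.5729, 0.1476, 0.0075]
orientation: [43.2, 90.0, -157.3]
force: [-2.4, -0.4, 1.6]
opening: 0.0007
```

```bash
python3 st.py
```

```text
6.9 [0.5729 0.1476 0.0075] drawer-frame xy -0.19 0.0662 F along X,Y,z -2.09 -1.16 1.63
```

Call:
{"name": "carry_out", "arguments": {"series": [[[0, 0, -0.5, 0, 0, 0], [0, 0, -1, 0, 0, 0], [0, 0, -1, 0, 0, 0]]]}}

```text
clock: 7.28
tool_pos: [0.5736, 0.1473, 0.0075]
orientation: [30.4, 90.0, -170.0]
force: [-4.6, 1.5, 3.6]
opening: 0.0007
```

```bash
python3 st.py
```

```text
7.275 [0.5736 0.1473 0.0075] drawer-frame xy -0.1894 0.0661 F along X,Y,z -4.79 -0.2 3.61
```

Call:
{"name": "carry_out", "arguments": {"series": [[[0, 0, -0.5, 0, 0, 0], [0, 0, -1, 0, 0, 0], [0, 0, -1, 0, 0, 0]]]}}

```text
clock: 7.65
tool_pos: [0.574, 0.147, 0.0075]
orientation: [27.8, 89.9, -172.6]
force: [-6.8, 3.0, 5.1]
opening: 0.0003
```

```bash
python3 st.py
```

```text
7.65 [0.574  0.147  0.0075] drawer-frame xy -0.1888 0.066 F along X,Y,z -7.4 0.43 5.06
```

Call:
{"name": "carry_out", "arguments": {"series": [[[0, 0, 0, 0, 0, 0], [0, 0, 0, 0, 0, 0]]]}}

```text
clock: 7.9
tool_pos: [0.574, 0.147, 0.0075]
orientation: [28.4, 89.9, -172.0]
force: [-6.6, 2.4, 4.6]
opening: 0.0002
```

```bash
python3 st.py;python3 - <<'E'
from box import *
for n in("side","top"):
    s=snapshot(n); cv2.imwrite(f"pics/{n}3.png",cv2.resize(s["color"][110:290,190:430,::-1],None,fx=3.2,fy=3.2))
    if n=="top":
        c=drawer(s); P=onz(s,c[:,0],.08)[:,:2].astype(np.float32); print(cv2.minAreaRect(P*1000))
E
python3 st.py
```

```text
7.9 [0.574  0.147  0.0075] drawer-frame xy -0.1888 0.066 F along X,Y,z -7.05 -0.02 4.65
((726.420166015625, 19.774703979492188), (176.44052124023438, 234.3384552001953), 69.42039489746094)
8.0 [0.574  0.147  0.0075] drawer-frame xy -0.1888 0.066 F along X,Y,z -7.46 1.75 4.85
```

View pics/side3.png

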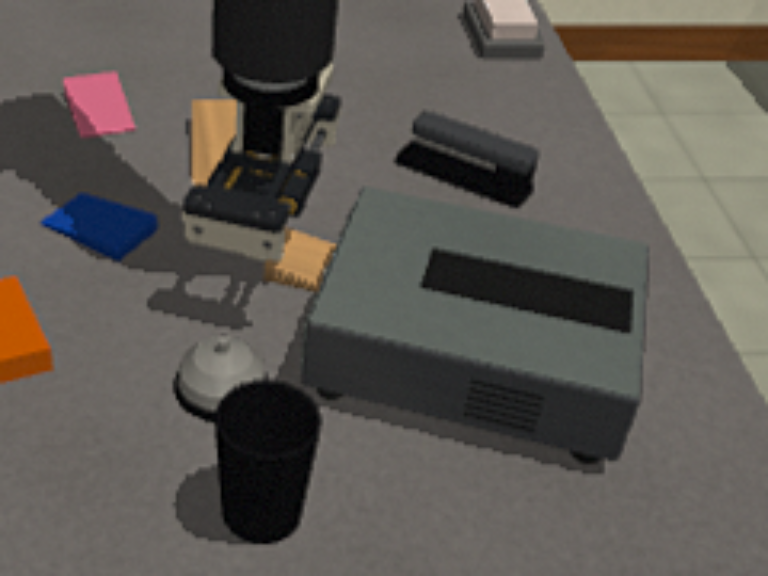

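View pics/top3.png

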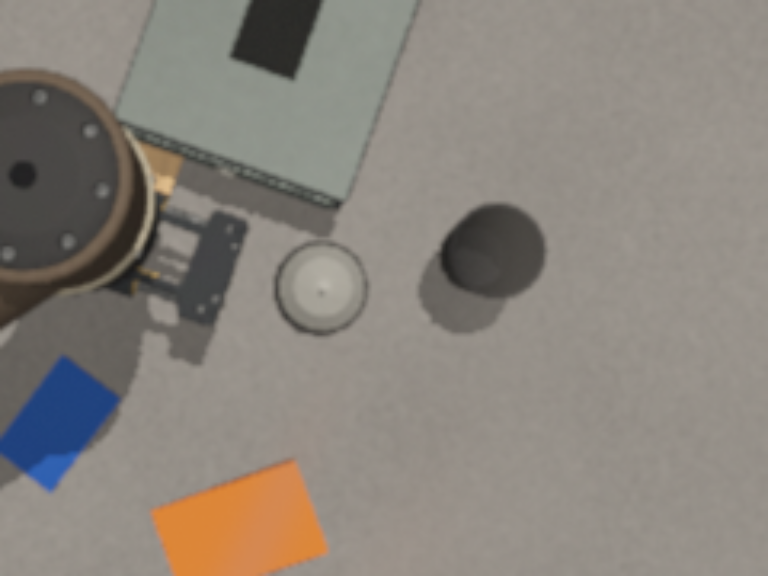

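Push force is steady at 7 to 7.5 N along the drawer's x. The drawer is where it was, and the wedge shows a short stub before the front, at top crop (160,165). It is snug, so I back off and look.

Call:
{"name": "carry_out", "arguments": {"series": [[[0, 0, 2, 0, 0, 0], [0, 0, 6, 0, 0, 0], [0, 0, 14, 0, 0, 0], [0, 0, 22, 0, 0, 0], [-10, 0, 25, 0, 0, 0], [-40, 0, 25, 0, 0, 0], [-80, 0, 25, 0, 0, 0], [-115, 0, 25, 0, 0, 0], [-130, 0, 25, 0, 0, 0], [-130, 0, 25, 0, 0, 0]]]}}

```text
clock: 9.25
tool_pos: [0.5519, 0.1561, 0.1387]
orientation: [-122.7, 89.9, 36.8]
force: [-0.2, 1.2, 0.3]
opening: 0.0004
```

```bash
python3 st.py;python3 - <<'E'
from box import *
for n in("side","top"):
    s=snapshot(n); cv2.imwrite(f"pics/{n}4.png",cv2.resize(s["color"][110:290,190:430,::-1],None,fx=3.2,fy=3.2))
print(rel(W(-.095,.07,.095),Rt(YAW+np.pi)))
E
```

```text
9.25 [0.5519 0.1561 0.1387] drawer-frame xy -0.2128 0.0668 F along X,Y,z -0.6 1.04 0.31
(array([  41.5,   -4.3, -118.6]), array([-0.05,  0.06, -0.05]))
```

View pics/side4.png

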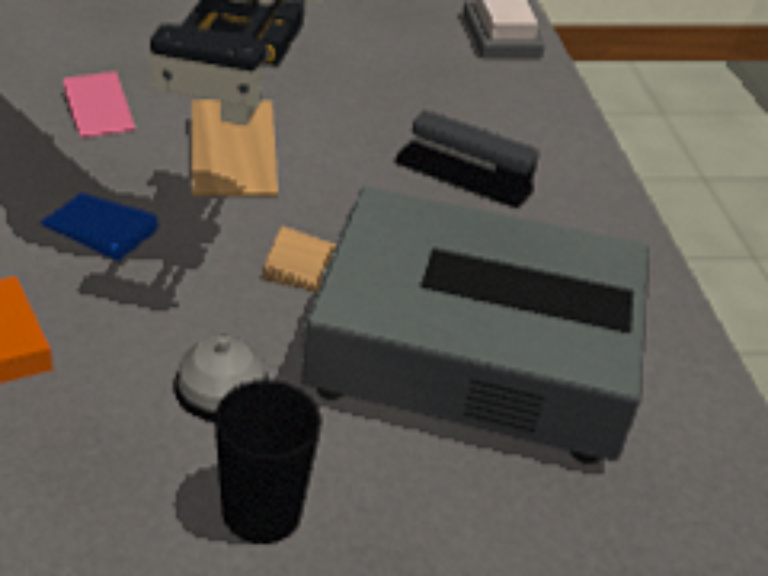

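The wedge stays in place with its back at side crop (265-283, 230-280), and the drawer is unchanged. Now over the corner.

```bash
python3 - <<'E'
from box import *
s=snapshot("side")
P=onz(s,np.array([[238,217],[283,229]])/3.2+[190,110],.018)
d=P[1]-P[0]; print(P,"wedge moved along X,Y mm",d[:2]@X*1000,d[:2]@Y*1000)
E
```

```text
[[0.55770185 0.1796997  0.018     ]
 [0.5962285  0.16186266 0.018     ]] wedge moved along X,Y mm 42.32782954173257 -3.289027877715128
```

Call:
{"name": "carry_out", "arguments": {"series": [[[0, 0, -25, 0, 0, 0], [0, -2, -55, 0, 0, 0], [0, -4, -85, 0, 0, 0], [5, -4, -110, 0, 0, 0], [20, -4, -118, 0, 0, 0], [35, -4, -118, 0, 0, 0], [42, -4, -118, 0, 0, 0], [42, -4, -118, 0, 0, 0]]]}}

```text
clock: 10.4
tool_pos: [0.6625, 0.1184, 0.0948]
orientation: [44.5, 89.9, -155.9]
force: [0.9, -0.4, 0.5]
opening: 0.0005
```

```bash
python3 st.py
```

```text
10.4 [0.6625 0.1184 0.0948] drawer-frame xy -0.0959 0.0701 F along X,Y,z 0.98 -0.06 0.45
```

The side view puts the wedge's travel at 42 mm, so its thin end is about 17 mm past the foot's rim. From the tool position I get about 17 mm too. Lower to the top.

Call:
{"name": "carry_out", "arguments": {"series": [[[4, 0, 0, 0, 0, 0], [8, 0, 0, 0, 0, 0], [11, 0, 0, 0, 0, 0], [13, 0, 0, 0, 0, 0], [13, 0, 0, 0, 0, 0]]]}}

```text
clock: 11.02
tool_pos: [0.6634, 0.1182, 0.0824]
orientation: [48.7, 90.0, -151.7]
force: [-0.0, -0.4, 0.9]
opening: 0.0005
```

Call:
{"name": "carry_out", "arguments": {"series": [[[0.5, 0, 0, 0, 0, 0], [1, 0, 0, 0, 0, 0], [1.5, 0, 0, 0, 0, 0], [2, 0, 0, 0, 0, 0], [2, 0, 0, 0, 0, 0]]]}}

```text
clock: 11.65
tool_pos: [0.6634, 0.1183, 0.0805]
orientation: [37.1, 90.0, -163.4]
force: [1.0, 0.3, -0.5]
opening: 0.0004
```

```bash
python3 st.py
```

```text
11.65 [0.6634 0.1183 0.0805] drawer-frame xy -0.095 0.0702 F along X,Y,z 0.86 0.6 -0.45
```

Call:
{"name": "carry_out", "arguments": {"series": [[[0.5, 0, 0, 0, 0, 0], [1, 0, 0, 0, 0, 0], [1.5, 0, 0, 0, 0, 0], [2, 0, 0, 0, 0, 0], [2, 0, 0, 0, 0, 0]]]}}

```text
clock: 12.28
tool_pos: [0.6635, 0.1183, 0.0801]
orientation: [-152.1, 90.0, 7.5]
force: [-4.0, 0.2, 10.7]
opening: 0.0006
```

```bash
python3 st.py
```

```text
12.275 [0.6635 0.1183 0.0801] drawer-frame xy -0.095 0.0704 F along X,Y,z -3.86 -1.23 10.71
```

At 10.7 N the corner stays at 80.1 mm, so it does not sink. I hold and check for creep.

Call:
{"name": "carry_out", "arguments": {"series": [[[0.5, 0, 0, 0, 0, 0], [0.5, 0, 0, 0, 0, 0], [0.5, 0, 0, 0, 0, 0], [0.5, 0, 0, 0, 0, 0], [0.5, 0, 0, 0, 0, 0], [0.5, 0, 0, 0, 0, 0], [0.5, 0, 0, 0, 0, 0], [0.5, 0, 0, 0, 0, 0]]]}}

```text
clock: 13.28
tool_pos: [0.6635, 0.1184, 0.0801]
orientation: [-151.7, 89.9, 7.9]
force: [-6.8, 0.4, 13.3]
opening: 0.0005
```

```bash
python3 st.py;python3 - <<'E'
from box import *
for n in("side","top"):
    s=snapshot(n); cv2.imwrite(f"pics/{n}5.png",cv2.resize(s["color"][110:290,190:430,::-1],None,fx=3.2,fy=3.2))
E
```

```text
13.275 [0.6635 0.1184 0.0801] drawer-frame xy -0.095 0.0704 F along X,Y,z -6.5 -1.99 13.29
```

View pics/side5.png

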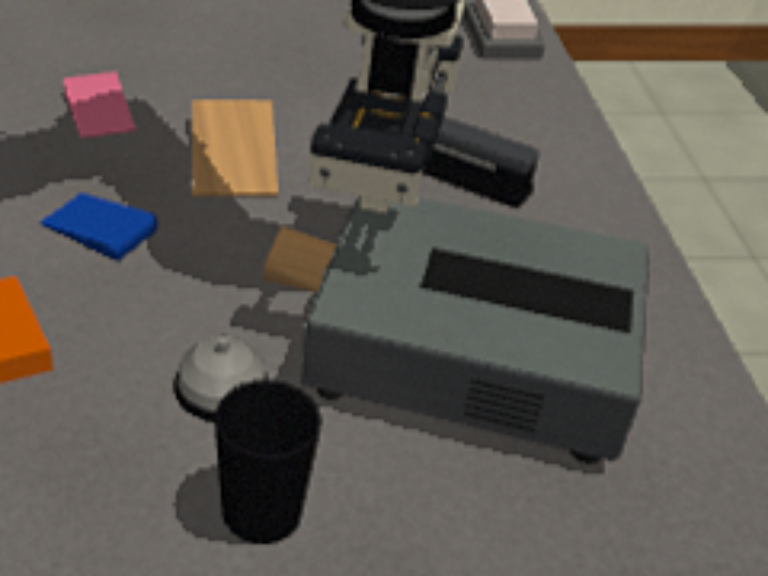

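View pics/top5.png

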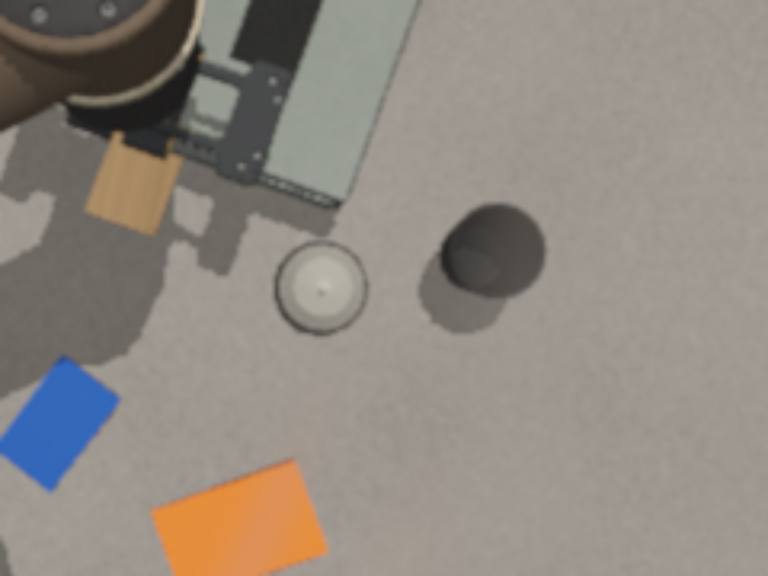

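The wedge's back is at top crop (85,212)-(157,237), the drawer is in place, and the bell, pot and stapler are untouched. The press also carries about 6.5 N sideways, so I ease that a little while holding, then measure the wedge.

Call:
{"name": "carry_out", "arguments": {"series": [[[0, 0, 0.4, 0, 0, 0], [0, 0, 0.8, 0, 0, 0], [0, 0, 0.8, 0, 0, 0], [0, 0, 0.8, 0, 0, 0]]]}}

```text
clock: 13.88
tool_pos: [0.6635, 0.1184, 0.0801]
orientation: [-159.3, 89.9, 0.3]
force: [-3.5, -1.7, 11.5]
opening: 0.0005
```

```bash
python3 st.py; python3 - <<'E'
from box import *
s=snapshot("top")
B=onz(s,np.array([[85,212],[157,237]])/3.2+[190,110],.018)[:,:2]
print("width",np.linalg.norm(B[0]-B[1])); m=B.mean(0); d=B[0]-B[1]; u=np.array([d[1],-d[0]])/np.linalg.norm(d)
t=m+.09*u-C; print("tip in drawer",t@X,t@Y)
E
```

```text
13.875 [0.6635 0.1184 0.0801] drawer-frame xy -0.095 0.0704 F along X,Y,z -2.68 -2.82 11.52
width 0.05806512925800199
tip in drawer -0.08879334564108451 0.06294326547925776
```

```bash
python3 st.py; python3 -c "
from plant import close_job; print(close_job())"
```

```text
13.925 [0.6635 0.1184 0.0801] drawer-frame xy -0.095 0.0704 F along X,Y,z -2.3 -2.2 11.25
the job is handed in; nothing more can be done
None
```

I pushed the small plain wooden wedge thin end first under the drawer's short foot with shut fingers, and the drawer no longer rocks. I stopped the push at about 7 N, once the wedge was snug. Then I pressed on top of that corner and handed the job in at 13.9 s, still pressing with about 11 N.

Last checks:
- **Rocking:** under 11–13 N the corner top stayed at 80.1 mm, with no sinking.
- **Wedge:** its thin end is at about x = -0.089, y = +0.063 m in the drawer's frame. That is about 17 mm past the foot's near rim, and the side view agrees.
- **Drawer:** it looked unmoved in the pictures. The fitted centre differed by about 1 mm before and after the push, which is within measuring error.
- **Bystanders:** the bell, pen pot and stapler looked untouched.

**Disagreements:**
- The two camera views differed by about 3 px (a few mm), but by the same amount for drawer and wedge.
- The press picked up about 6.5 N of sideways force, which I eased to about 3 N before handing in.
- I could not measure the force the wedge itself carries. I inferred it from the snug push and the corner not sinking.

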